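Roll a sample jar up the reader's gutter and start the reading

TASK

With the fingertips, push the round jar that lies at the foot of the sloped gutter uphill and over the crest until it rests against the reader's end stop, where it stays by itself and cannot roll back; do not pick it up or lift it off the gutter floor. Only then press the round start button all the way down and let it go again. Leave the pill bottle, the carton and the beaker where they stand.

Things in the scene. Friction and masses are not known exactly. Their poses are not given: they have to be found in the camera images.
- gutter: Fixed aluminium gutter with dark steel side walls, 306 mm long, 80 mm wide; a white reader head (58 x 96 mm, 82 mm high) at its upper end. Origin on the desk, on the centre line; x points uphill to the reader (level), y across, z up. Channel 72 mm wide inside, side walls 12 mm above the floor, 4 mm thick. At the foot, x = -137 to -130 mm, a lip 8 mm above the floor holds the jar.
- ramp: The climbing floor of the gutter, 10 degrees steep, from gutter x = -130 mm (12 mm above the desk) to the crest. Origin on the floor surface midway; x points uphill along the slope, y across, z square to it. A jar let go below the crest rolls back to the foot.
- crest (a point): The crest, on the floor's centre line, 45.5 mm above the desk, x = +60 mm of the gutter; axes as the gutter's. Beyond it the floor dips at 14 degrees to the end stop, so the jar rolls there by itself.
- seat (a point): Where the jar's centre lies when it rests against the end stop: x = +90 mm of the gutter, 60.7 mm above the desk, on the centre line; axes as the gutter's. The end stop is the reader's upright face at x = +112 mm (floor 32.5 mm above the desk there).
- jar: Closed amber jar with white cap and paper label, a plain cylinder 44 mm in diameter, 62 mm long, about 80 g (varies), lying across the gutter at its foot. Origin at its centre; y is the cylinder's axis; x and z turn as it rolls. At the start its centre is at x = -117 mm of the gutter, 36.7 mm above the desk. It rolls freely.
- start_top (a point): Centre of the top face of the start button, 22 mm above the desk when up: a grey round cap 36 mm in diameter in a fixed white round housing 52 mm in diameter and 12 mm high, standing on the desk to the left or right of the gutter. It is pressed straight down.
- start (a joint): Travel of the start button in m: 0 up, 0.006 fully down. A spring (1.2 N at first, 4 N fully down) returns it.
- pill_bottle: Bystander: upright round white plastic bottle with a cap, 48 mm in diameter, 85 mm high. Origin at the centre of its underside.
- carton: Bystander: flat white carton with a green band, 50 x 110 x 34 mm, lying on the desk. Origin at the centre of its underside.
- beaker: Bystander: upright open grey beaker, 60 mm in diameter, 70 mm high. Origin at the centre of its underside.
Not all that is in view belongs to the job. Leave any green or yellow look-alike of the part that bears start_top alone. Leave any green look-alike of the jar alone.

How it is judged:
On the way, in this order (a step that is already met when the one before it is completed fails the run):
1. the jar rests against the end stop, beyond the crest (x of jar in the frame of seat between -0.006 and 0.006 m and z of jar in the frame of seat between -0.005 and 0.005 m and y of jar in the frame of seat between -0.012 and 0.012 m and linear speed of jar below 0.02 m/s), for 0.2 s.
2. the start button is pressed all the way down (value of joint start above 0.0048 m), for 0.05 s.
At the end, for the whole second after the job is handed in: The jar lies at rest in the dip against the end stop (its centre within 6 mm along the gutter, 5 mm in height and 12 mm across of the seat point, slower than 20 mm/s) and the start button, having been pressed by at least 4.8 mm of its 6 mm after the jar was home, is up again (less than 1.5 mm down) (all of step 1 and value of joint start below 0.0015 m); the robot touches nothing.
It fails at once if the jar is lifted more than 7 mm off the slope of the gutter floor (its centre more than 29 mm above the plane of the climbing floor) (z of jar in the frame of ramp above 0.029 m).
It fails at once if the start button is pressed (more than 3 mm) while the jar is not at the end stop (value of joint start above 0.003 m and not (x of jar in the frame of seat between -0.006 and 0.006 m and z of jar in the frame of seat between -0.005 and 0.005 m and y of jar in the frame of seat between -0.012 and 0.012 m)).
It fails at once if the pill bottle is moved more than 20 mm or tipped (distance of pill_bottle from where it was at the start of the episode above 0.02 m or angle between pill_bottle's own z axis and vertical above 0.35 rad).
It fails at once if the carton is moved more than 20 mm or tipped (distance of carton from where it was at the start of the episode above 0.02 m or angle between carton's own z axis and vertical above 0.35 rad).
It fails at once if the beaker is moved more than 20 mm or tipped (distance of beaker from where it was at the start of the episode above 0.02 m or angle between beaker's own z axis and vertical above 0.35 rad).
It also fails if it takes over 51 s, if anything falls off the work surface, if the arm or the gripper's body presses on something with over 40 N, if the wrist force passes 120 N, or if a joint passes its speed limit or range.

ROBOT

A 7-joint arm with a two-finger parallel gripper is mounted at the origin on the work surface. World frame = base frame: x ahead of the robot, y to its left, z up, the work surface at z = 0. Lengths are in m, angles in rad, forces in N, time in s.
With the tool pointing down it reaches from about 0.35 to 0.9 m from the base axis. Payload 8.1 kg.
Tool frame: the origin (TCP) lies where the fingers leave the gripper's body, on its centre line; the fingertips stand 73 mm ahead of it and the grasp point (between the pads) lies 54 mm ahead of it; z points along the fingers, y is the line along which they close (so a half turn about z gives the same grasp; the last joint's range is limited). The gripper opens to 85 mm and grips with 20 to 120 N. Pads are 22 mm wide; open, the fingers measure 114 mm over their backs; the gripper's body (76 mm by 85 mm) begins 54 mm behind the grasp point. The pads swing forward as they close: fully open they stand 13 mm farther back than shut.
Start: joints at [-1.427, 0.434, 0.025, 1.573, -0.012, 1.134, -0.075], TCP at [0.153, 0.606, 0.304] pointing down, gripper open.
Joint ranges: [-2.62, 2.62], [-0.44, 2.09], [-1.27, 1.32], [0.08, 2.57], [-1.32, 4.46], [0.12, 2], [-2.74, 2.74]. Speed limits (rad/s): [2.22, 2.22, 3.01, 3.01, 3.14, 3.14, 3.14].

INTERFACE

Orientations are given as [roll, pitch, yaw] about the fixed x, y, z axes, in that order (R = Rz(yaw) Ry(pitch) Rx(roll)).
In Python, from rig import get_obs, read_camera, get_calibration, sign_off, cut_out gives the robot as it stands.
- The arm moves only by the shell command python3 -m handwheel 'ROWS' [FORCE]. ROWS is JSON, a list of rows, each an object of numbers: "dx", "dy", "dz": the shift along the tool's x, y, z in cm; "ax", "ay", "az": the turn, a rotation vector about the tool's x, y, z in rad; "gripper": the opening, from 0 (shut) to 1 (fully open). A call has 1 to 20 rows; each row is the pose to reach, as a shift and turn from the pose commanded when the call began, along the tool's axes at that moment; what a row does not reach only later rows make up. A row lasts 1/10 s, in which the tool goes at most 50 mm and 8.59 degrees, less where a joint would pass 70% of its speed; a pose out of reach is approached as far as the arm can. A call with a gripper value outside its range is refused whole. The fingers move at their own pace and stop on an object; FORCE is the grip in N (left out, the last holds). Time passes only in rows, so rows that repeat a pose let the fingers close. It gives the time, the measured TCP pose, the force, the opening and the grip force at its end, in the units of the state.
- get_obs(): the state, without advancing time (a new reading comes with each control period).
- read_camera(name): name is "side" or "top" or "wrist"; returns the picture (400x640x3 uint8, red, green, blue); there is no depth.
- get_calibration(name): a dict with "fx", "fy", "cx", "cy" (pixels), "pose" (4x4, takes a point from camera to world coordinates). Camera axes: x right, y up, looking along -z (the intrinsics and any distortion apply to the point x, -y, -z); pixel columns grow to the right and rows downward; lengths in m; the calibration is good to about 2 mm. A picture is of the moment at which its call begins: read the wrist's pose just before it. get_calibration takes no time and is no camera call; for the wrist camera it gives the pose at the moment of the call.
- sign_off(): hands the job in; it is judged then, once.
Trained networks look in the newest picture that a camera, given by its name, has taken for a name from the list of things; names that differ only in an ending like _2 or _b are one class to them, and where a whole thing is asked for, a point or a joint stands for the part that bears it (a point fixed in the world has none). Each returns a list of dicts, best first, with "p" (0 to 1); they miss things now and then, are a little off and sometimes report something else, mostly with a low value. They report only what shows in the picture. A call takes as long as a camera call. They do not tell look-alikes from the thing itself.
- cut_out(thing, camera): "region" (400x640 bool, what is visible of it) and "box" ([left, top, right, bottom] in pixels, round what is visible of it).
The state is a dict: "t": time; "q": joint angles; "qd": joint speeds; "joint_efforts": joint torques, N m; "eef_pos": TCP position; "tool_rot": TCP orientation; "wrist_force": force on the tool from outside, world axes, zero at the start; "ft_torque": the same for the moment, N m; "gripper_width": finger opening in m; "gripper_force": force on a finger pad.
Only numpy, scipy, OpenCV 4.12 (cv2) and the standard library are available. Lean on these libraries where they do the work, as an engineer would, in place of code of your own. Each camera call takes 0.05 s, during which the arm holds its last target. There are 200 camera calls.

## Working session

There is one attempt and no reset: what is moved stays moved. The work goes in short steps, Python scripts to look and compute and a shell command to move; the robot and the scene stay as the last step left them, time stands still between calls to the robot, and variables do not carry over. Pictures are saved under pics/ and viewed, at most 10 in all, crops included, and the job is handed in when it is done.

```bash
ls; mkdir -p pics; python3 - <<'E'
from rig import *
import cv2,numpy as np
o=get_obs();print(o['t'],o['eef_pos'],o['tool_rot'])
for c in('top','side'):
    im=read_camera(c);cv2.imwrite(f'pics/{c}0.png',im[:,:,::-1])
    k=get_calibration(c);print({a:(np.round(b,3).tolist() if a!='x' else b) for a,b in k.items()})
    for n in('jar','gutter','start_top','pill_bottle','carton','beaker'):
        for d in cut_out(n,c): print(c,n,round(d['p'],2),d['box'])
E
```

```text
pics
0.0 [0.15264579 0.60566168 0.30313933] [-3.14003189e+00  1.81541305e-04  2.89473011e+00]
{'fx': 498.229, 'fy': 498.229, 'cx': 324.446, 'cy': 203.626, 'pose': [[0.017, 0.985, -0.17, 0.375], [-1.0, 0.021, 0.021, 0.017], [0.024, 0.17, 0.985, 1.159], [0.0, 0.0, 0.0, 1.0]]}
top jar 0.94 [381.7, 276.7, 407.0, 310.0]
top gutter 0.89 [272.1, 161.0, 397.8, 259.7]
top start_top 0.72 [149.3, 195.0, 164.5, 209.6]
top start_top 0.65 [156.4, 279.7, 171.8, 295.0]
top start_top 0.57 [156.3, 239.4, 171.2, 255.0]
top pill_bottle 0.75 [460.5, 229.2, 493.6, 250.3]
top carton 0.82 [364.4, 114.3, 413.8, 145.4]
top beaker 0.67 [266.0, 107.9, 291.4, 137.4]
{'fx': 459.474, 'fy': 459.474, 'cx': 321.051, 'cy': 199.251, 'pose': [[0.913, 0.252, -0.322, 0.207], [-0.409, 0.567, -0.715, -0.814], [0.002, 0.784, 0.621, 0.765], [0.0, 0.0, 0.0, 1.0]]}
side jar 0.85 [302.9, 247.5, 328.9, 271.1]
side jar 0.84 [247.7, 263.6, 284.4, 301.3]
side gutter 0.62 [299.4, 166.8, 338.7, 273.5]
side start_top 0.69 [352.7, 152.3, 378.6, 183.5]
side start_top 0.55 [234.1, 147.3, 246.4, 155.4]
side start_top 0.55 [207.5, 157.9, 216.8, 164.5]
side start_top 0.53 [261.8, 135.7, 274.6, 146.5]
side pill_bottle 0.58 [344.9, 299.9, 371.7, 344.9]
side pill_bottle 0.35 [300.3, 167.4, 345.3, 278.1]
side carton 0.87 [394.9, 209.3, 439.1, 251.9]
side carton 0.65 [300.7, 202.0, 336.8, 276.7]
side beaker 0.91 [352.8, 152.6, 377.8, 186.0]
```

View pics/top0.png

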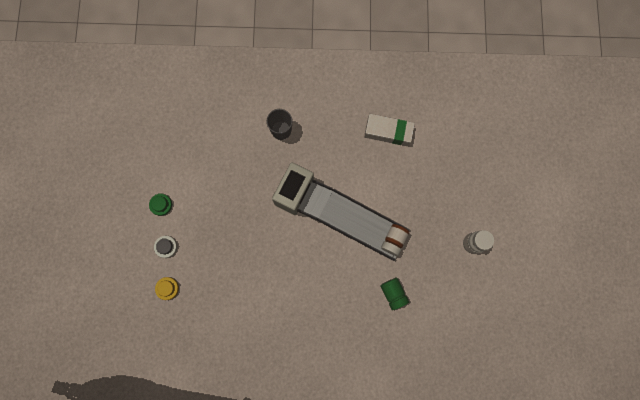

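View pics/side0.png

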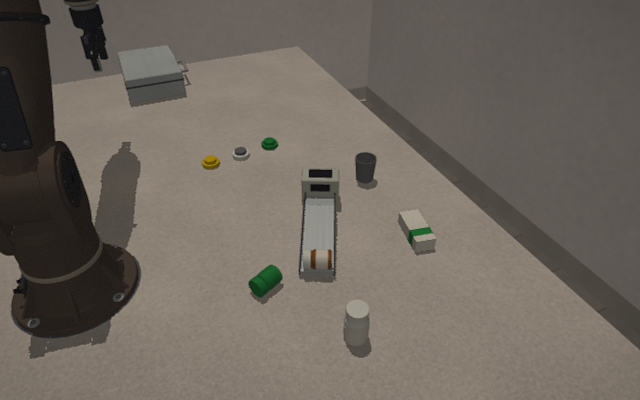

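The top view shows two jars: the real amber and white one at (396,237) in the gutter foot, and a green look-alike at (395,293). There are three buttons: green (160,205), grey cap in white housing (165,247), and yellow (167,289). The grey one at (165,247) fits the description. Next I'll confirm both in a crop and fit the poses.

```bash
cat >h.py <<'E'
from rig import *
import cv2,numpy as np
from scipy.optimize import minimize
def proj(P,k):
    T=np.linalg.inv(np.array(k['pose']));c=np.atleast_2d(P)@T[:3,:3].T+T[:3,3]
    return np.c_[k['cx']+k['fx']*c[:,0]/-c[:,2],k['cy']-k['fy']*c[:,1]/-c[:,2]]
def back(uv,z,k):
    T=np.array(k['pose']);d=T[:3,:3]@[(uv[0]-k['cx'])/k['fx'],-(uv[1]-k['cy'])/k['fy'],-1]
    return T[:3,3]+d*(z-T[2,3])/d[2]
def g2w(P,g):
    c,s=np.cos(g[2]),np.sin(g[2]);P=np.atleast_2d(P).astype(float)
    return np.c_[g[0]+c*P[:,0]-s*P[:,1],g[1]+s*P[:,0]+c*P[:,1],P[:,2]]
E
python3 - <<'E'
from h import *
S=8
K={};M={}
def near(n,c,uv):
    D=cut_out(n,c);return min(D,key=lambda d:np.hypot((d['box'][0]+d['box'][2])/2-uv[0],(d['box'][1]+d['box'][3])/2-uv[1]))
for c,guv,juv in(('top',(335,210),(396,237)),('side',(319,220),(319,258))):
    im=read_camera(c);K[c]=get_calibration(c)
    r=near('gutter',c,guv)['region'].astype(np.uint8)
    for d in cut_out('jar',c):
        if np.hypot((d['box'][0]+d['box'][2])/2-juv[0],(d['box'][1]+d['box'][3])/2-juv[1])<15:r|=d['region'].astype(np.uint8);print(c,'jar',d['box'])
    M[c]=cv2.morphologyEx(r,cv2.MORPH_CLOSE,np.ones((5,5)));
    if c=='top':top=im
box=lambda a,b,w,z0a,z1a,z0b,z1b:[[x,y,z] for x,zz in((a,(z0a,z1a)),(b,(z0b,z1b))) for y in(-w,w) for z in zz]
parts=[box(-.137,.06,.04,0,.023,0,.0575),box(.06,.112,.04,0,.0575,0,.0445),box(.112,.169,.048,0,.082,0,.082)]
t=np.linspace(0,2*np.pi,24)
parts.append([[-.117+.022*np.cos(a),y,.0367+.022*np.sin(a)] for a in t for y in(-.031,.031)])
def ren(g,c):
    o=np.zeros((400*4,640*4),np.uint8)
    for p in parts:
        h=cv2.convexHull(((proj(g2w(p,g),K[c])+.5)*4).astype(np.float32));cv2.fillConvexPoly(o,np.round(h).astype(int),1)
    return o
Mb={c:cv2.resize(M[c],None,fx=4,fy=4,interpolation=cv2.INTER_NEAREST) for c in M}
def cost(g,cs=('top','side')):
    return sum(1-(ren(g,c)&Mb[c]).sum()/(ren(g,c)|Mb[c]).sum() for c in cs)
a=back((288,190),.06,K['top']);b=back((396,237),.037,K['top']);d=(a-b)[:2]
g0=[*(b[:2]+d/np.linalg.norm(d)*.117),np.arctan2(d[1],d[0])];print('g0',g0)
for cs in(('top','side'),('top',),('side',)):
    s=minimize(cost,g0,args=(cs,),method='Nelder-Mead',options=dict(initial_simplex=np.array([g0]+[np.array(g0)+e for e in np.diag([.01,.01,.05])]),xatol=1e-4,fatol=1e-4))
    print(cs,s.x.round(4),s.fun)
    if len(cs)==2: g=s.x
np.save('g.npy',g)
b=near('start_top','top',(165,247));yx=np.argwhere(b['region']).mean(0);print(b['box'],yx)
print('btn top',back(yx[::-1],.022,K['top']))
b=near('start_top','side',(241,152));yx=np.argwhere(b['region']).mean(0);print(b['box'],yx,'btn side',back(yx[::-1],.022,K['side']))
for n in('pill_bottle','carton','beaker'):
    q=cut_out(n,'top')[0]['region'];print(n,back(np.argwhere(q).mean(0)[::-1],.04,K['top']).round(3))
v=top[:,:,::-1].copy()
A=cv2.resize(v[150:275,260:420],None,fx=4,fy=4,interpolation=cv2.INTER_CUBIC)
for c in parts:
    for p in (proj(g2w(c,g),K['top'])+.5-[260,150])*4: cv2.circle(A,tuple(np.round(p).astype(int)),2,(0,0,255),-1)
B=cv2.resize(v[190:310,140:190],(208,500),interpolation=cv2.INTER_CUBIC)
C=np.zeros((500,848-50,3),np.uint8);C[:,:590]=A[:,50:640];C[:,590:]=B
cv2.imwrite('pics/crop1.png',C)
E
```

```text
top jar [385.3, 225.1, 405.8, 253.6]
side jar [305.6, 249.5, 330.3, 268.2]
g0 [np.float64(0.5384499223189766), np.float64(-0.06162545098756539), np.float64(1.189583408428791)]
('top', 'side') [ 0.5408 -0.0608  1.1242] 0.08480391150764244
('top',) [ 0.5402 -0.062   1.1271] 0.03360283833111588
('side',) [ 0.5439 -0.0542  1.1209] 0.043954667835451766
[157.6, 238.8, 170.1, 254.3] [245.99  163.585]
btn top [0.46593499 0.35568128 0.022     ]
[233.0, 148.1, 249.1, 157.2] [151.01098901 240.64835165] btn side [0.46715417 0.3515466  0.022     ]
pill_bottle [ 0.487 -0.355  0.04 ]
carton [ 0.747 -0.155  0.04 ]
beaker [0.756 0.101 0.04 ]
```

View pics/crop1.png

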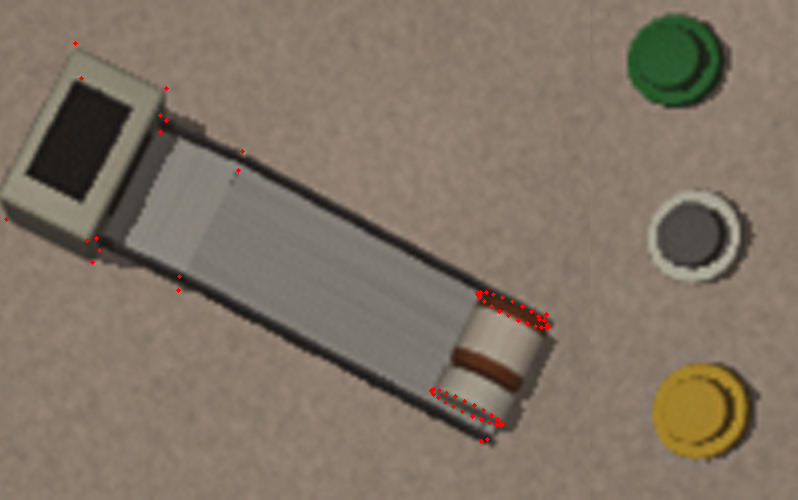

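The crop confirms it: the grey cap in the white housing is the button, and the amber/white jar is in the gutter foot. The gutter fit overlays well. I'll approach with the fingers shut, behind the jar (downhill side), with tool x along the gutter.

```bash
cat >>h.py <<'E'
from scipy.spatial.transform import Rotation as R
def to(P,yaw=None):
    o=get_obs();r=R.from_euler('xyz',o['tool_rot']);d=r.inv().apply(np.array(P)-o['eef_pos'])*100
    print('d(cm)',d.round(2),end=' ')
    if yaw is not None: print('a',(r.inv()*R.from_euler('xyz',[np.pi,0,yaw])).as_rotvec().round(3),end='')
    print()
E
python3 - <<'E'
from h import *
g=np.load('g.npy');p=g2w([-.175,0,.16],g)[0];print(g,p)
to([.5,.25,.28]);to(p,g[2])
print(get_obs()['t'])
for c in('top',):pass
E
```

```text
[ 0.54079239 -0.06082978  1.12419593] [ 0.46520956 -0.21866589  0.16      ]
d(cm) [-42.38 -26.04   2.39] 
d(cm) [-50.45 -72.33  14.39] a [0.    0.    1.771]
1.25
```

```bash
python3 -m handwheel '[{"dx":-42.4,"dy":-26,"dz":2.4,"az":0.9,"gripper":0},{"dx":-42.4,"dy":-26,"dz":2.4,"az":0.9,"gripper":0},{"dx":-42.4,"dy":-26,"dz":2.4,"az":0.9,"gripper":0},{"dx":-42.4,"dy":-26,"dz":2.4,"az":0.9,"gripper":0},{"dx":-42.4,"dy":-26,"dz":2.4,"az":0.9,"gripper":0},{"dx":-42.4,"dy":-26,"dz":2.4,"az":0.9,"gripper":0},{"dx":-42.4,"dy":-26,"dz":2.4,"az":0.9,"gripper":0},{"dx":-42.4,"dy":-26,"dz":2.4,"az":0.9,"gripper":0},{"dx":-42.4,"dy":-26,"dz":2.4,"az":0.9,"gripper":0},{"dx":-50.5,"dy":-72.3,"dz":6,"az":1.771,"gripper":0},{"dx":-50.5,"dy":-72.3,"dz":14.4,"az":1.771,"gripper":0},{"dx":-50.5,"dy":-72.3,"dz":14.4,"az":1.771,"gripper":0},{"dx":-50.5,"dy":-72.3,"dz":14.4,"az":1.771,"gripper":0},{"dx":-50.5,"dy":-72.3,"dz":14.4,"az":1.771,"gripper":0},{"dx":-50.5,"dy":-72.3,"dz":14.4,"az":1.771,"gripper":0},{"dx":-50.5,"dy":-72.3,"dz":14.4,"az":1.771,"gripper":0},{"dx":-50.5,"dy":-72.3,"dz":14.4,"az":1.771,"gripper":0},{"dx":-50.5,"dy":-72.3,"dz":14.4,"az":1.771,"gripper":0},{"dx":-50.5,"dy":-72.3,"dz":14.4,"az":1.771,"gripper":0},{"dx":-50.5,"dy":-72.3,"dz":14.4,"az":1.771,"gripper":0}]'
python3 - <<'E'
from h import *
g=np.load('g.npy');to(g2w([-.175,0,.101],g)[0],g[2]);o=get_obs();print(o['t'],o['eef_pos'],o['wrist_force'],o['gripper_width'])
E
```

```text
d(cm) [-50.45 -72.33  20.29] a [0.    0.    1.771]
1.25 [0.15272222 0.60604348 0.30391352] [ 0.46096358 -0.6895688   0.93809375] 0.0852461202152836$[0]: bad value
```

```bash
python3 -m handwheel '[{"dx":-5.0,"dy":-3.0,"dz":0.5,"ax":0.0,"ay":0.0,"az":0.15,"gripper":0.0}]'; echo; python3 -m handwheel --help | head -30
```

```text
t: 1.35
eef_pos: [0.1822, 0.5746, 0.2996]
tool_rot: [3.14, -0.004, 2.754]
wrist_force: [0.3, 0.8, -0.3]
gripper_width: 0.0731
gripper_force: 0.0
invalid input: not JSON, or not a number
```

```bash
python3 - <<'E'
from h import *
g=np.load('g.npy');to([.5,.25,.28]);to(g2w([-.175,0,.16],g)[0],g[2])
E
python3 -m handwheel '[{"dx":-5.0,"dy":-1.0,"dz":0.0,"ax":0.0,"ay":0.0,"az":0.15,"gripper":0},{"dx":-33.0,"dy":-15.0,"dz":0.0,"az":0.9}]'
```

```text
d(cm) [-41.71 -18.03   1.74] 
d(cm) [-56.27 -62.75  13.59] a [-0.002 -0.005  1.629]$[1]: bad value
```

```bash
python3 -m handwheel '[{"dx":-41.7,"dy":-18.0,"dz":1.7,"ax":0,"ay":0,"az":0.8,"gripper":0},{"dx":-41.7,"dy":-18.0,"dz":1.7,"ax":0,"ay":0,"az":0.8,"gripper":0},{"dx":-41.7,"dy":-18.0,"dz":1.7,"ax":0,"ay":0,"az":0.8,"gripper":0},{"dx":-41.7,"dy":-18.0,"dz":1.7,"ax":0,"ay":0,"az":0.8,"gripper":0},{"dx":-41.7,"dy":-18.0,"dz":1.7,"ax":0,"ay":0,"az":0.8,"gripper":0},{"dx":-41.7,"dy":-18.0,"dz":1.7,"ax":0,"ay":0,"az":0.8,"gripper":0},{"dx":-41.7,"dy":-18.0,"dz":1.7,"ax":0,"ay":0,"az":0.8,"gripper":0},{"dx":-41.7,"dy":-18.0,"dz":1.7,"ax":0,"ay":0,"az":0.8,"gripper":0}]'
python3 - <<'E'
from h import *
g=np.load('g.npy');to(g2w([-.175,0,.16],g)[0],g[2])
E
```

```text
t: 2.15
eef_pos: [0.4662, 0.2814, 0.2849]
tool_rot: [3.141, -0.0, 1.945]
wrist_force: [-0.0, 1.3, -0.8]
gripper_width: 0.0002
gripper_force: 0.0
d(cm) [-46.51 -18.38  12.46] a [ 0.    -0.001  0.821]
```

```bash
python3 -m handwheel '[{"dx":-46.5,"dy":-18.4,"dz":4,"ax":0,"ay":0,"az":0.821,"gripper":0},{"dx":-46.5,"dy":-18.4,"dz":4,"ax":0,"ay":0,"az":0.821,"gripper":0},{"dx":-46.5,"dy":-18.4,"dz":4,"ax":0,"ay":0,"az":0.821,"gripper":0},{"dx":-46.5,"dy":-18.4,"dz":4,"ax":0,"ay":0,"az":0.821,"gripper":0},{"dx":-46.5,"dy":-18.4,"dz":4,"ax":0,"ay":0,"az":0.821,"gripper":0},{"dx":-46.5,"dy":-18.4,"dz":4,"ax":0,"ay":0,"az":0.821,"gripper":0},{"dx":-46.5,"dy":-18.4,"dz":4,"ax":0,"ay":0,"az":0.821,"gripper":0},{"dx":-46.5,"dy":-18.4,"dz":12.5,"ax":0,"ay":0,"az":0.821,"gripper":0},{"dx":-46.5,"dy":-18.4,"dz":12.5,"ax":0,"ay":0,"az":0.821,"gripper":0},{"dx":-46.5,"dy":-18.4,"dz":12.5,"ax":0,"ay":0,"az":0.821,"gripper":0},{"dx":-46.5,"dy":-18.4,"dz":12.5,"ax":0,"ay":0,"az":0.821,"gripper":0},{"dx":-46.5,"dy":-18.4,"dz":12.5,"ax":0,"ay":0,"az":0.821,"gripper":0},{"dx":-46.5,"dy":-18.4,"dz":12.5,"ax":0,"ay":0,"az":0.821,"gripper":0}]'
python3 - <<'E'
from h import *
im=read_camera('wrist');k=get_calibration('wrist');v=im[:,:,::-1].copy()
g=np.load('g.npy')
for P in([-.137,-.04,.023],[-.137,.04,.023],[.06,-.04,.0575],[.06,.04,.0575],[-.117,0,.0587],[-.117,.031,.0587],[-.117,-.031,.0587]):
    p=proj(g2w(P,g),k)[0];print(p.round());cv2.circle(v,tuple(np.round(p).astype(int)),3,(0,0,255),-1)
cv2.imwrite('pics/w1.png',v);to(g2w([-.175,0,.101],g)[0],g[2])
E
```

```text
t: 3.45
eef_pos: [0.4634, -0.2176, 0.1594]
tool_rot: [-3.141, 0.0, 1.122]
wrist_force: [0.7, 0.6, -0.2]
gripper_width: 0.0
gripper_force: 0.0
[372. 170.]
[265. 170.]
[ 417. -279.]
[ 225. -279.]
[319. 149.]
[268. 149.]
[370. 149.]
d(cm) [-0.12  0.2   5.88] a [-0. -0. -0.]
```

View pics/w1.png

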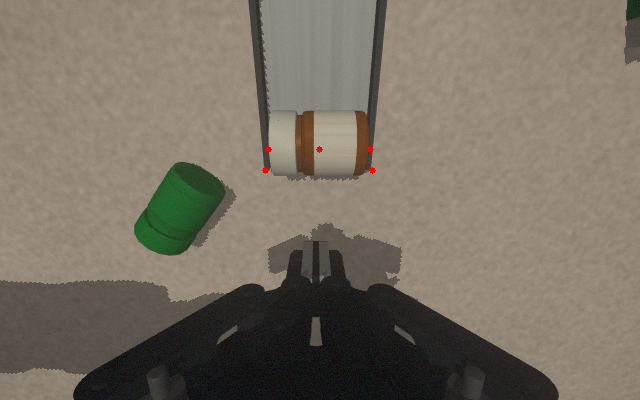

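The wrist view shows the jar at cols 268–370, row 145, centred on the gutter walls as projected. The fingertips are centred at col 316. I'll descend and push.

```bash
python3 -m handwheel '[{"dx":-0.1,"dy":0.2,"dz":3,"ax":0,"ay":0,"az":0,"gripper":0},{"dx":-0.1,"dy":0.2,"dz":5.9,"ax":0,"ay":0,"az":0,"gripper":0},{"dx":-0.1,"dy":0.2,"dz":5.9,"ax":0,"ay":0,"az":0,"gripper":0},{"dx":1,"dy":0.2,"dz":5.9,"ax":0,"ay":0,"az":0,"gripper":0},{"dx":2,"dy":0.2,"dz":5.9,"ax":0,"ay":0,"az":0,"gripper":0},{"dx":2.5,"dy":0.2,"dz":5.9,"ax":0,"ay":0,"az":0,"gripper":0},{"dx":3,"dy":0.2,"dz":5.81,"ax":0,"ay":0,"az":0,"gripper":0},{"dx":3.5,"dy":0.2,"dz":5.72,"ax":0,"ay":0,"az":0,"gripper":0},{"dx":4,"dy":0.2,"dz":5.64,"ax":0,"ay":0,"az":0,"gripper":0},{"dx":4.5,"dy":0.2,"dz":5.55,"ax":0,"ay":0,"az":0,"gripper":0},{"dx":5,"dy":0.2,"dz":5.46,"ax":0,"ay":0,"az":0,"gripper":0},{"dx":5.5,"dy":0.2,"dz":5.37,"ax":0,"ay":0,"az":0,"gripper":0},{"dx":6,"dy":0.2,"dz":5.28,"ax":0,"ay":0,"az":0,"gripper":0},{"dx":6.6,"dy":0.2,"dz":5.18,"ax":0,"ay":0,"az":0,"gripper":0},{"dx":7.2,"dy":0.2,"dz":5.07,"ax":0,"ay":0,"az":0,"gripper":0},{"dx":7.8,"dy":0.2,"dz":4.97,"ax":0,"ay":0,"az":0,"gripper":0},{"dx":8.4,"dy":0.2,"dz":4.86,"ax":0,"ay":0,"az":0,"gripper":0},{"dx":9,"dy":0.2,"dz":4.76,"ax":0,"ay":0,"az":0,"gripper":0}]'
python3 - <<'E'
from h import *
im=read_camera('wrist');cv2.imwrite('pics/w2.png',im[:,:,::-1])
g=np.load('g.npy');o=get_obs();e=o['eef_pos'];c,s=np.cos(g[2]),np.sin(g[2])
print('finger gutter x,y',c*(e[0]-g[0])+s*(e[1]-g[1]),-s*(e[0]-g[0])+c*(e[1]-g[1]),e[2])
to(g2w([.033,0,.132],g)[0],g[2])
E
```

```text
t: 5.3
eef_pos: [0.5046, -0.1365, 0.1122]
tool_rot: [3.142, -0.0, 1.124]
wrist_force: [-0.6, -0.8, -0.0]
gripper_width: 0.0003
gripper_force: 0.6
finger gutter x,y -0.08257631516022484 -7.665526039232068e-05 0.11219478817050108
d(cm) [11.56  0.   -1.97] a [ 0.    -0.001  0.001]
```

View pics/w2.png

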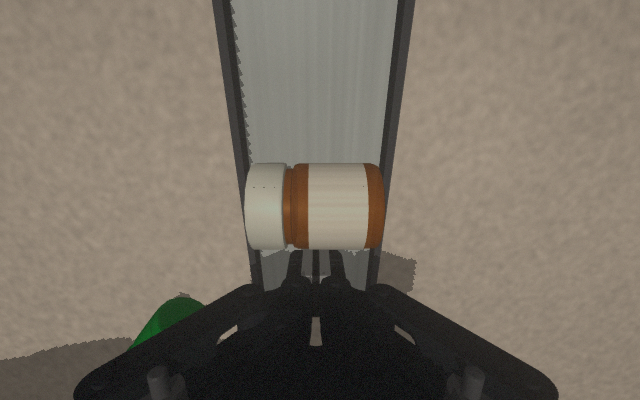

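The jar is square in the gutter, cols 245–384, and against the fingertips at row 248. I'll keep pushing over the crest, about 11–12 cm.

```bash
python3 -m handwheel '[{"dx":0.6,"dy":0,"dz":-0.1,"ax":0,"ay":0,"az":0,"gripper":0},{"dx":1.2,"dy":0,"dz":-0.2,"ax":0,"ay":0,"az":0,"gripper":0},{"dx":1.9,"dy":0,"dz":-0.33,"ax":0,"ay":0,"az":0,"gripper":0},{"dx":2.6,"dy":0,"dz":-0.46,"ax":0,"ay":0,"az":0,"gripper":0},{"dx":3.3,"dy":0,"dz":-0.58,"ax":0,"ay":0,"az":0,"gripper":0},{"dx":4,"dy":0,"dz":-0.7,"ax":0,"ay":0,"az":0,"gripper":0},{"dx":4.7,"dy":0,"dz":-0.83,"ax":0,"ay":0,"az":0,"gripper":0},{"dx":5.4,"dy":0,"dz":-0.95,"ax":0,"ay":0,"az":0,"gripper":0},{"dx":6.1,"dy":0,"dz":-1.07,"ax":0,"ay":0,"az":0,"gripper":0},{"dx":6.8,"dy":0,"dz":-1.2,"ax":0,"ay":0,"az":0,"gripper":0},{"dx":7.5,"dy":0,"dz":-1.32,"ax":0,"ay":0,"az":0,"gripper":0},{"dx":8.1,"dy":0,"dz":-1.43,"ax":0,"ay":0,"az":0,"gripper":0},{"dx":8.7,"dy":0,"dz":-1.53,"ax":0,"ay":0,"az":0,"gripper":0},{"dx":9.2,"dy":0,"dz":-1.62,"ax":0,"ay":0,"az":0,"gripper":0},{"dx":9.7,"dy":0,"dz":-1.7,"ax":0,"ay":0,"az":0,"gripper":0},{"dx":10.2,"dy":0,"dz":-1.8,"ax":0,"ay":0,"az":0,"gripper":0},{"dx":10.7,"dy":0,"dz":-1.88,"ax":0,"ay":0,"az":0,"gripper":0},{"dx":11.1,"dy":0,"dz":-1.95,"ax":0,"ay":0,"az":0,"gripper":0},{"dx":11.5,"dy":0,"dz":-2,"ax":0,"ay":0,"az":0,"gripper":0},{"dx":11.9,"dy":0,"dz":-2,"ax":0,"ay":0,"az":0,"gripper":0}]'
python3 -m handwheel '[{"dx":0.2,"dy":0,"dz":0,"ax":0,"ay":0,"az":0,"gripper":0},{"dx":0.2,"dy":0,"dz":0,"ax":0,"ay":0,"az":0,"gripper":0},{"dx":0.2,"dy":0,"dz":0,"ax":0,"ay":0,"az":0,"gripper":0},{"dx":0.2,"dy":0,"dz":0,"ax":0,"ay":0,"az":0,"gripper":0}]'
python3 - <<'E'
from h import *
im=read_camera('wrist');cv2.imwrite('pics/w3.png',im[:,:,::-1])
k=get_calibration('wrist');g=np.load('g.npy');o=get_obs();e=o['eef_pos'];c,s=np.cos(g[2]),np.sin(g[2])
print('finger gutter x,y',c*(e[0]-g[0])+s*(e[1]-g[1]),-s*(e[0]-g[0])+c*(e[1]-g[1]),e[2])
print(proj(g2w([[.09,y,.0827] for y in(-.031,0,.031)]+[[.068,0,.0607]],g),k).round(),[d['box'] for d in cut_out('jar','wrist')])
E
```

```text
t: 7.35
eef_pos: [0.556, -0.0292, 0.1321]
tool_rot: [-3.142, -0.0, 1.124]
wrist_force: [-0.0, -0.5, 0.7]
gripper_width: 0.0
gripper_force: 0.0
t: 7.75
eef_pos: [0.5566, -0.0281, 0.1321]
tool_rot: [-3.142, 0.0, 1.123]
wrist_force: [-0.9, 0.5, -0.2]
gripper_width: -0.0
gripper_force: 0.0
finger gutter x,y 0.03637176279379586 -0.00014971827587181505 0.1320972365160058
[[387. 173.]
 [316. 173.]
 [244. 173.]
 [316. 204.]] [[245.1, 118.5, 385.2, 210.0]]
```

View pics/w3.png

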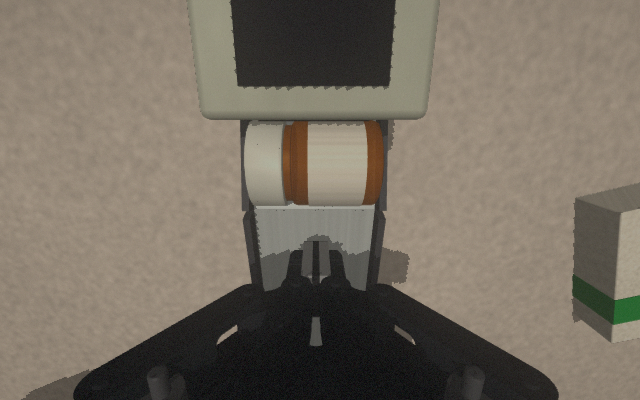

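The jar lies seated against the reader face (rows 118–206, predicted lower edge 204), clear of the fingers. Next the button.

```bash
python3 - <<'E'
from h import *
to([.466,.354,.15]);to([.466,.354,.22])
E
```

```text
d(cm) [ 30.53 -24.7   -1.79] 
d(cm) [ 30.53 -24.7   -8.79]
```

```bash
python3 -m handwheel '[{"dx":0,"dy":0,"dz":-5,"ax":0,"ay":0,"az":0,"gripper":0},{"dx":0,"dy":0,"dz":-10,"ax":0,"ay":0,"az":0,"gripper":0},{"dx":0,"dy":0,"dz":-10,"ax":0,"ay":0,"az":0,"gripper":0},{"dx":30.5,"dy":-24.7,"dz":-10,"ax":0,"ay":0,"az":0,"gripper":0},{"dx":30.5,"dy":-24.7,"dz":-10,"ax":0,"ay":0,"az":0,"gripper":0},{"dx":30.5,"dy":-24.7,"dz":-10,"ax":0,"ay":0,"az":0,"gripper":0},{"dx":30.5,"dy":-24.7,"dz":-10,"ax":0,"ay":0,"az":0,"gripper":0},{"dx":30.5,"dy":-24.7,"dz":-10,"ax":0,"ay":0,"az":0,"gripper":0},{"dx":30.5,"dy":-24.7,"dz":-10,"ax":0,"ay":0,"az":0,"gripper":0},{"dx":30.5,"dy":-24.7,"dz":-10,"ax":0,"ay":0,"az":0,"gripper":0},{"dx":30.5,"dy":-24.7,"dz":-10,"ax":0,"ay":0,"az":0,"gripper":0},{"dx":30.5,"dy":-24.7,"dz":-10,"ax":0,"ay":0,"az":0,"gripper":0},{"dx":30.5,"dy":-24.7,"dz":-3,"ax":0,"ay":0,"az":0,"gripper":0},{"dx":30.5,"dy":-24.7,"dz":-3,"ax":0,"ay":0,"az":0,"gripper":0},{"dx":30.5,"dy":-24.7,"dz":-3,"ax":0,"ay":0,"az":0,"gripper":0}]'
python3 - <<'E'
from h import *
im=read_camera('wrist');k=get_calibration('wrist');v=im[:,:,::-1].copy()
p=proj([.466,.354,.022],k)[0];cv2.circle(v,tuple(np.round(p).astype(int)),3,(0,0,255),-1);print(p)
for d in cut_out('start_top','wrist'):
    yx=np.argwhere(d['region']).mean(0);print(d['p'],d['box'],back(yx[::-1],.022,k).round(4))
cv2.imwrite('pics/w4.png',v);to([.466,.354,.095])
E
```

```text
t: 9.35
eef_pos: [0.4643, 0.3524, 0.1592]
tool_rot: [-3.14, 0.005, 1.123]
wrist_force: [-0.6, 0.1, 0.2]
gripper_width: -0.0001
gripper_force: 0.0
[315.83283801 212.54254214]
0.86 [291.7, 182.8, 340.0, 222.6] [0.4691 0.3606 0.022 ]
0.79 [201.5, 236.8, 244.5, 280.4] [0.3765 0.3513 0.022 ]
0.69 [398.3, 100.7, 455.1, 155.3] [0.5656 0.3789 0.022 ]
d(cm) [ 0.05 -0.06  6.75]
```

View pics/w4.png

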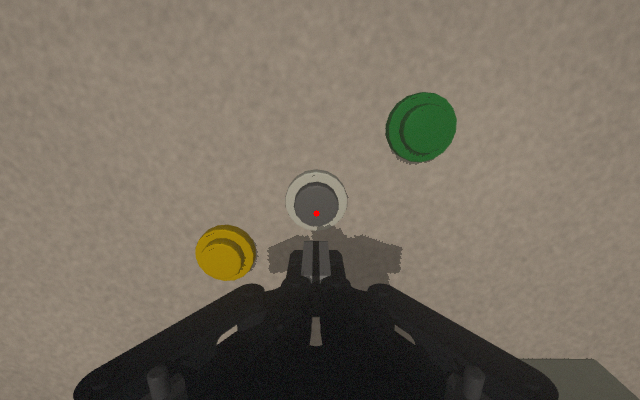

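The grey cap in its white housing is centred at (316,204), about 6 mm further along tool x than the red dot. The yellow (226,253) and green (421,128) look-alikes are clear. I'll correct by 6 mm and press.

```bash
python3 -m handwheel '[{"dx":0.6,"dy":-0.1,"dz":4,"ax":0,"ay":0,"az":0,"gripper":0},{"dx":0.6,"dy":-0.1,"dz":6.2,"ax":0,"ay":0,"az":0,"gripper":0},{"dx":0.6,"dy":-0.1,"dz":6.6,"ax":0,"ay":0,"az":0,"gripper":0},{"dx":0.6,"dy":-0.1,"dz":6.9,"ax":0,"ay":0,"az":0,"gripper":0},{"dx":0.6,"dy":-0.1,"dz":7.1,"ax":0,"ay":0,"az":0,"gripper":0},{"dx":0.6,"dy":-0.1,"dz":7.25,"ax":0,"ay":0,"az":0,"gripper":0},{"dx":0.6,"dy":-0.1,"dz":7.25,"ax":0,"ay":0,"az":0,"gripper":0},{"dx":0.6,"dy":-0.1,"dz":7.25,"ax":0,"ay":0,"az":0,"gripper":0}]'
```

```text
t: 10.25
eef_pos: [0.4684, 0.36, 0.0905]
tool_rot: [3.14, -0.002, 1.123]
wrist_force: [2.1, -0.8, 2.4]
gripper_width: -0.0002
gripper_force: 1.5
```

```bash
python3 -m handwheel '[{"dx":0,"dy":0,"dz":0.1,"ax":0,"ay":0,"az":0,"gripper":0},{"dx":0,"dy":0,"dz":0.2,"ax":0,"ay":0,"az":0,"gripper":0},{"dx":0,"dy":0,"dz":0.25,"ax":0,"ay":0,"az":0,"gripper":0},{"dx":0,"dy":0,"dz":0.25,"ax":0,"ay":0,"az":0,"gripper":0},{"dx":0,"dy":0,"dz":0.25,"ax":0,"ay":0,"az":0,"gripper":0}]'
```

```text
t: 10.75
eef_pos: [0.4684, 0.36, 0.0885]
tool_rot: [3.141, -0.002, 1.123]
wrist_force: [-1.3, -3.5, 17.6]
gripper_width: -0.0
gripper_force: 8.8
```

The force jumped to 17.6 N, so the button is bottomed. I'll release straight up and check.

```bash
python3 -m handwheel '[{"dx":0,"dy":0,"dz":-2,"ax":0,"ay":0,"az":0,"gripper":0},{"dx":0,"dy":0,"dz":-6,"ax":0,"ay":0,"az":0,"gripper":0},{"dx":0,"dy":0,"dz":-11,"ax":0,"ay":0,"az":0,"gripper":0},{"dx":0,"dy":0,"dz":-14,"ax":0,"ay":0,"az":0,"gripper":0},{"dx":0,"dy":0,"dz":-14,"ax":0,"ay":0,"az":0,"gripper":0},{"dx":0,"dy":0,"dz":-14,"ax":0,"ay":0,"az":0,"gripper":0}]'
python3 - <<'E'
from h import *
A=read_camera('side')[120:280,180:400];g=np.load('g.npy')
k=get_calibration('side');print('seat px',proj(g2w([.09,0,.0607],g),k),[d['box'] for d in cut_out('jar','side')])
cv2.imwrite('pics/s5.png',cv2.resize(A[:,:,::-1],None,fx=3,fy=3,interpolation=cv2.INTER_CUBIC))
E
```

```text
t: 11.35
eef_pos: [0.467, 0.3602, 0.2271]
tool_rot: [-3.141, -0.001, 1.125]
wrist_force: [-0.8, 0.1, -0.6]
gripper_width: -0.0001
gripper_force: 0.0
seat px [[319.85319327 193.07126566]] [[306.6, 183.0, 332.8, 204.1], [246.2, 265.9, 286.1, 297.0]]
```

View pics/s5.png

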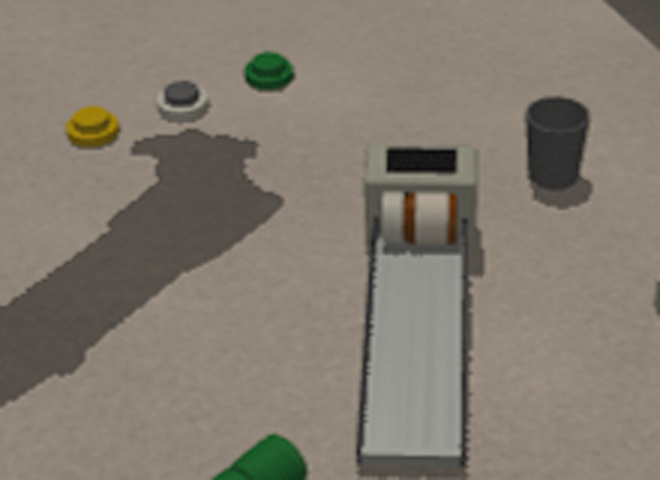

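The jar is at the reader (centre 320,193.5; seat predicted at 320,193). The grey button is up again, and the robot is clear. I'll hand it in.

```bash
python3 -c "
from rig import *
print(sign_off())"
```

```text
the job is handed in; nothing more can be done
None
```

The jar rests against the end stop, the start button was then pressed all the way down and came back up, the bystanders were not touched, and the job is handed in at about 11 s; the hand-in returned no verdict.

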